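# Seat a lens cell in its three-point mount

### The job

Take the blue lens cell off the cork pad and set it in the three-point mount with its cut corner facing the red clamp, and, with the clamp still drawn back, press it gently into the corner by hand until it bears on both fence pins and on the brass stop all at once. Then push the red clamp in by feel until its spring tip presses the cell firmly, so that, let go, the cell stays flat and pressed against all three contacts. The cell holds glass: set it down softly and never press it against the pins or the stop with more than about 25 N, and leave the other things on the bench where they are.

Things in the scene. Friction and masses are not known exactly. Their poses are not given: they have to be found in the camera images.
- cell: Lens cell, about 350 g. Blue square foot 64 x 64 x 20 mm with its (-x, +y) corner cut at 45 degrees: 17 mm off each side, cut face 24 mm long, 33 mm from the centre. On the foot stands a round black barrel to grip, 36 mm in diameter, 30 mm tall, topped by a low glass lens (55 mm over all). Origin: centre of the underside; z up; x, y along the foot's sides. Starts flat on the cork pad.
- cut_face (a point): Middle of the cell's 24 mm cut corner face, 10 mm above its underside, at cell (-23.5, +23.5, 10) mm.
- pad: Fixed cork pad 120 x 120 x 6 mm; origin at the centre of its underside, on the bench.
- mount: Fixed dark steel three-point mount, base 12 mm high; origin on the bench under the middle of its white bed, z up. The cell belongs on the bed with its x and y axes along the mount's: -y side against the two fence pins (its centre then at mount y = 0), +x side against the brass spindle of the stop, cut corner towards the red clamp in the mount's (-x, +y) corner.
- bed (a point): Centre of the white bed's top, 16 mm above the bench, at mount (0, 0, 16) mm. The bed is 60 x 56 mm; bed and contacts are polished (friction about 0.15). The fence, stop and clamp contacts are all 26 mm above the bench. Depending on the stop's setting the seated cell's centre lies at mount x = -6 to +6 mm.
- fence_a: Fixed upright steel fence pin, 10 mm diameter, centre at mount (-22, -37) mm, top 34 mm above the bench, just below the top of the seated cell's foot (36 mm). Origin at its foot, 12 mm above the bench.
- fence_b: The second fence pin, like the first, centre at mount (+16, -37) mm.
- stop: Stop: fixed aluminium block 24 x 30 x 24 mm, origin at the centre of its underside, at mount (78, 0, 12) mm. From it a round-ended brass spindle, 10 mm thick, points to mount -x. Its end lies at mount x = 26 to 38 mm, y = 0: the setting differs every time and is not measured, so it has to be found by touch. It does not yield.
- clamp (a joint): Travel of the red clamp slide in m: 0 drawn back (it starts at 0 to 0.008), 0.042 fully in. It moves level towards mount (+x, -y), at 45 degrees, along the line over the bed's centre. It rubs with 9 N and stays where it is left.
- clamp_tip (a point): End of the slide's white-ended spring tip when not pressed in, 26 mm above the bench; at mount (-42, +42) mm at travel 0. It meets the seated cell's cut corner at 22 to 30 mm of travel, yields from 1.5 N on, gains 1 N per mm over 5 mm, then is solid. So pushing the slide takes 9 N free, 10.5 to 15.5 N while the tip yields, then rises steeply; 2 to 4.5 mm of yield is firm.
- clamp_knob (a point): Top centre of the clamp's upright round red knob to grip, 18 mm in diameter and 32 mm tall, top 68 mm above the bench; it stands on the red slide, 34 x 34 mm, whose top is 36 mm above the bench. At travel 0 it is at mount (-67, +67) mm and it moves with the slide.
- wash_red: Bystander, not to be moved: red wash bottle.
- wash_yellow: Bystander, not to be moved: yellow wash bottle.
- wash_blue: Bystander, not to be moved: blue wash bottle.
- spoon: Bystander, not to be moved: spoon.
- driver: Bystander, not to be moved: screwdriver.
- mortar: Bystander, not to be moved: mortar bowl.
- jar: Bystander, not to be moved: amber jar.
Not all that is in view belongs to the job. There is more than one size of the cell; the one meant has the size given above.

How it is judged:
On the way, in this order (a step that is already met when the one before it is completed fails the run):
1. the cell stands flat on the mount's bed (z of cell in the frame of mount below 0.0175 m and horizontal distance between cell and mount below 0.03 m and angle between cell's own z axis and vertical below 0.03 rad), for 0.2 s.
2. the hand presses the cell against both fence pins and the stop at once, the clamp still drawn back (contact force between cell and fence_a above 0.3 N and contact force between cell and fence_b above 0.3 N and contact force between cell and stop above 0.3 N and value of joint clamp below 0.012 m), for 0.15 s.
At the end, for the whole second after the job is handed in: Let go and at rest, the cell stands flat on the bed (within 1.5 mm and 1.7 degrees), square to the mount within 2.3 degrees, and presses on each fence pin and on the stop with at least 0.4 N; its cut corner faces the clamp, which has been pushed up to it (cut face within 42 mm of the knob's axis) (contact force between cell and fence_a above 0.4 N and contact force between cell and fence_b above 0.4 N and contact force between cell and stop above 0.4 N and angle between the x axis of cell and the x axis of mount, either way round below 0.04 rad and angle between cell's own z axis and vertical below 0.03 rad and z of cell in the frame of mount between 0.0145 and 0.0175 m and linear speed of cell below 0.01 m/s and horizontal distance between cut_face and clamp_knob below 0.042 m); the robot touches nothing.
It fails at once if the cell pressed against a fence pin or the stop with more than 25 N (contact force between cell and fence_a above 25 N or contact force between cell and fence_b above 25 N or contact force between cell and stop above 25 N).
It fails at once if the cell dropped on the mount or pressed down on it with more than 60 N (contact force between cell and mount above 60 N).
It fails at once if a bystander moved by more than 30 mm (distance of any of wash_red, wash_yellow, wash_blue, spoon, driver, mortar, jar from where it was at the start of the episode above 0.03 m).
It also fails if it takes over 72 s, if anything falls off the work surface, if the arm or the gripper's body presses on something with over 40 N, if the wrist force passes 120 N, or if a joint passes its speed limit or range.

### The arm

A 6-joint arm with a two-finger parallel gripper is mounted at the origin on the work surface. World frame = base frame: x ahead of the robot, y to its left, z up, the work surface at z = 0. Lengths are in m, angles in rad, forces in N, time in s.
With the tool pointing down it reaches from about 0.375 to 0.975 m from the base axis. Payload 3.8 kg.
Tool frame: the origin (TCP) lies midway between the tips of the shut fingers; the grasp point (between the pads) lies 19 mm behind it; z points along the fingers, x is the direction in which the jaws open and shut, and the axes are right-handed (so a half turn about z gives the same grasp; the last joint's range is limited). The gripper opens to 88 mm and grips with 3 to 60 N. Pads are 18 mm wide; open, the fingers measure 123 mm over their backs; the gripper's body (75 mm by 187 mm) begins 45 mm behind the grasp point.
Start: joints at [1.124, 0.264, 1.604, -0, 1.274, -0.037], TCP at [0.269, 0.619, 0.2] pointing down, gripper open.
Joint ranges: [-2.63, 2.63], [-0.94, 2.18], [0.31, 2.57], [-1.31, 4.45], [0, 2.66], [-2.55, 2.55]. Speed limits (rad/s): [2.57, 2.57, 3.14, 3.14, 3.14, 3.14].

### API

Orientations are given as [roll, pitch, yaw] about the fixed x, y, z axes, in that order (R = Rz(yaw) Ry(pitch) Rx(roll)).
In Python, from station import arm gives the robot as it stands. The module is installed in compiled form; this text tells all that it offers.
- The arm moves only by the shell command python3 -m jog 'ROWS' [OPENING] [FORCE]. ROWS is JSON, a list of rows, each a list of 6 numbers: the shift along the tool's x, y, z normalised to -1 to 1, where 1 is 150 mm, then the turn, a rotation vector about the tool's x, y, z normalised to -1 to 1, where 1 is pi/2 rad. A call has exactly 8 rows; each row shifts and turns the commanded pose from where the row before left it, along the tool's axes as they then stand; what a row does not reach is not made up. A row lasts 1/8 s, in which the tool goes at most 62.5 mm and 10.7 degrees, less where a joint would pass 70% of its speed; a pose out of reach is approached as far as the arm can. A call with a number of a shift or a turn outside -1 to 1 is refused whole. A call with a gripper value outside its range is refused whole. OPENING is the opening, from 0 (shut) to 1 (fully open), set as the call begins (- or left out, the last holds). The fingers move at their own pace and stop on an object; FORCE is the grip in N (left out, the last holds). Time passes only in rows, so rows that do not move let the fingers close, or fill a call up. It gives the time, the measured TCP pose, the force and the opening at its end, in the units of the state.
- arm.read_state(): the state, without advancing time (a new reading comes with each control period).
- arm.get_image(name): name is "side" or "top"; returns a dict with "img" (480x640x3 uint8, blue, green, red), "range_z" (480x640 float32, m along the optical axis (not along the pixel's ray), 0 where there is no reading), "mtx" (3x3 intrinsics, pixels), "k1" (the pictures are not rectified: a ray, as slopes to the right and down, at radius r is drawn at 1 + k1 r^2 times it, then the intrinsics apply), "R" (3x3) and "t" (3): a world point X has camera coordinates R X + t. Camera axes: x right, y down, z forward; pixel columns grow to the right and rows downward; lengths in m; the calibration is good to about 2 mm. A picture is of the moment at which its call begins.
- arm.job_done(): hands the job in, once; it reports no verdict.
The state is a dict: "t": time; "q": joint angles; "dq": joint speeds; "tau": joint torques, N m; "tool_pos": TCP position; "tool_rot": TCP orientation; "wrist_force": force on the tool from outside, world axes, zero at the start; "torque": the same for the moment, N m; "gripper_width": finger opening in m.
Only numpy, scipy, OpenCV 4.12 (cv2) and the standard library are available. Lean on these libraries where they do the work, as an engineer would, in place of code of your own. Each camera call takes 0.05 s, during which the arm holds its last target. There are 200 camera calls.

## Working session

There is one attempt and no reset: what is moved stays moved. The work goes in short steps, Python scripts to look and compute and a shell command to move; the robot and the scene stay as the last step left them, time stands still between calls to the robot, and variables do not carry over. Pictures are saved under pics/ and viewed, about 8 in all and at most 12, crops included, and the job is handed in when it is done.

```bash
mkdir -p pics; cat > h.py <<'E'
import numpy as np, cv2, json
from station import arm
def grab(n):
    d=arm.get_image(n); return d
def pts(d):
    h,w=d["range_z"].shape; u,v=np.meshgrid(np.arange(w),np.arange(h))
    K=d["mtx"]; p=np.stack([u,v],-1).reshape(-1,1,2).astype(float)
    n=cv2.undistortPointsIter(p,K,np.array([d["k1"],0,0,0.]),None,None,(3,20,1e-9)).reshape(h,w,2)
    z=d["range_z"]; C=np.dstack([n[...,0]*z,n[...,1]*z,z])
    X=(C-d["t"])@d["R"]; X[z==0]=np.nan; return X
E
python3 - <<'E'
from h import *
for n in("top","side"):
    d=grab(n); cv2.imwrite(f"pics/{n}0.png",d["img"]); np.savez(f"{n}0.npz",**d)
    print(n,d["k1"],-d["R"].T@d["t"])
print(arm.read_state())
E
```

```text
top -0.1392119222971313 [0.31090706 0.01360521 1.20374305]
side -0.09568722645014266 [ 0.03749294 -0.66487547  0.79513237]
{'t': 0.1, 'q': array([ 1.12408022e+00,  2.64720123e-01,  1.60521976e+00, -2.19917196e-05,
        1.27370264e+00, -3.69239558e-02]), 'dq': array([-0.00055297, -0.00156116, -0.00329815, -0.00187324, -0.00025308,
        0.00072131]), 'tau': array([ 1.19250733e-03, -5.03621328e+01, -3.58072007e+01,  7.32438359e-02,
        2.34050746e-02, -5.49849847e-05]), 'tool_pos': array([0.26864713, 0.61845636, 0.19899362]), 'tool_rot': array([-3.14153798e+00,  2.04924187e-03,  1.16101070e+00]), 'wrist_force': array([ 0.55664457,  0.07878898, -0.5142084 ]), 'torque': array([-0.02370132, -0.07091047, -0.00662358]), 'gripper_width': 0.08817336687518851}
```

View pics/top0.png

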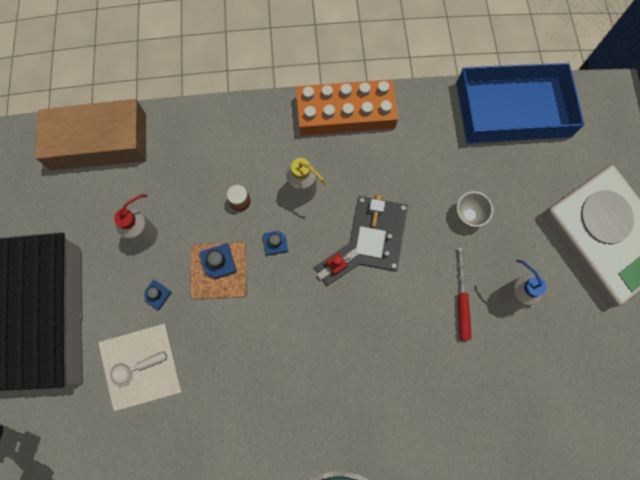

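View pics/side0.png

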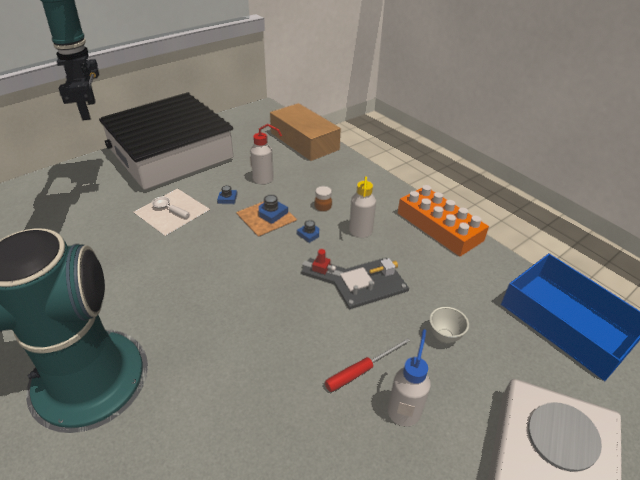

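The top picture shows three blue cells: (217,261) on the cork pad, (275,242) and (155,294), the last two small and on the bare bench. The large one on the pad fits the description. The mount has its bed at (371,243), stop at (377,206) and red clamp at (337,264). I'll check this with an enlarged crop and measurements.

```bash
python3 - <<'E'
from h import *
d=np.load("top0.npz"); im=d["img"]; X=pts(d)
a=cv2.resize(im[225:305,180:260],None,fx=5,fy=5,interpolation=cv2.INTER_CUBIC)
b=cv2.resize(im[190:290,310:410],None,fx=4,fy=4,interpolation=cv2.INTER_CUBIC)
cv2.imwrite("pics/crop1.png",np.hstack([a,b]))
hsv=cv2.cvtColor(im,cv2.COLOR_BGR2HSV)
def rect(m,name):
    P=X[m][:,:2].astype(np.float32); r=cv2.minAreaRect(P*1000)
    print(name,len(P),"med",np.nanmedian(X[m],0).round(4),"rect",np.round(r[0],1),np.round(r[1],1),round(r[2],1))
V,U=np.mgrid[:480,:640]
box=lambda u0,u1,v0,v1:(U>=u0)&(U<u1)&(V>=v0)&(V<v1)&np.isfinite(X[...,2])
B=(hsv[...,0]>100)&(hsv[...,0]<130)&(hsv[...,1]>120)
z=X[...,2]
c=box(185,250,235,305)
rect(c&B&(abs(z-.026)<.005),"foot")
rect(c&(z>.048),"barrel")
rect(c&(z>.003)&(z<.012)&(hsv[...,0]<25)&(hsv[...,1]>80),"pad")
for n,bb in(("s1",box(260,292,228,258)),("s2",box(140,175,278,310))): rect(bb&B,n)
m=box(345,410,195,275)
rect(m&(z>.007)&(z<.0145),"base")
rect(m&(im.min(2)>150)&(abs(z-.016)<.006)&(U<386)&(V>222),"bed")
rect(m&(z>.028)&(V<216),"stop")
k=box(310,360,245,290)
rect(k&(z>.055),"knob")
rect(k&(z>.03)&(z<.045)&(hsv[...,1]>150),"slide")
E
```

```text
foot 492 med [0.5617 0.1957 0.0258] rect [567.6 205.9] [63.6 61.8] 13.5
barrel 248 med [0.5669 0.2065 0.0577] rect [568.1 207. ] [35.6 35.1] 40.9
pad 1808 med [0.5327 0.2088 0.0061] rect [552.4 208.2] [119.  120.4] 87.9
s1 266 med [0.5931 0.082  0.0147] rect [601.8  81.6] [47.3 44.6] 5.1
s2 269 med [0.5051 0.3374 0.0148] rect [509.6 343.9] [46.6 44.5] 51.0
base 2132 med [ 0.6031 -0.1469  0.0119] rect [ 601.1 -139. ] [137.2 172.4] 84.5
bed 684 med [ 0.5831 -0.1223  0.0164] rect [ 583.1 -117.8] [63.9 66.9] 74.1
stop 211 med [ 0.6602 -0.1449  0.0352] rect [ 660.6 -145. ] [29.9 44.9] 73.6
knob 64 med [ 0.5399 -0.0458  0.0674] rect [540.1 -45.7] [16.1 16.7] 2.0
slide 165 med [ 0.535  -0.0429  0.0362] rect [540.  -45.3] [33.3 32.2] 28.5
```

View pics/crop1.png

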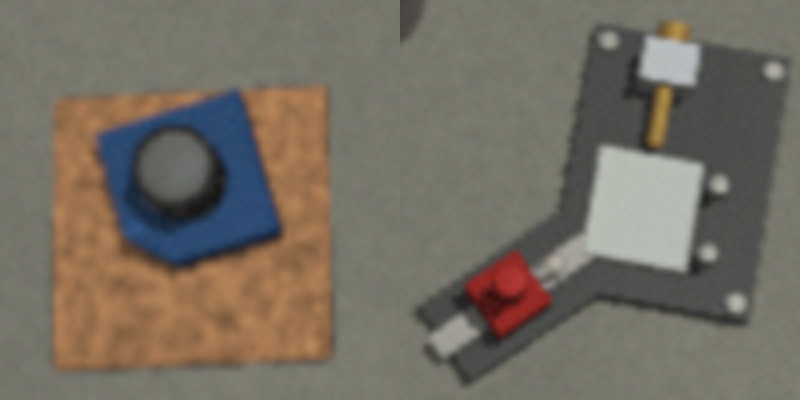

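The crop confirms it: the cell on the pad has a 64 mm foot (the other two are about 46 mm), with its cut corner at the lower left. Next I'll fit the exact yaws.

```bash
cat >> h.py <<'E'
from scipy.optimize import minimize
def plane(d,mask,z):
    v,u=np.nonzero(mask); p=np.stack([u,v],-1).reshape(-1,1,2).astype(float)
    n=cv2.undistortPointsIter(p,d["mtx"],np.array([d["k1"],0,0,0.]),None,None,(3,20,1e-9)).reshape(-1,2)
    r=np.c_[n,np.ones(len(n))]@d["R"]; c=-d["R"].T@d["t"]
    return (c+r*((z-c[2])/r[:,2])[:,None])[:,:2]*1000
def fitpoly(P,poly,x0):
    # pose (x,y,yawdeg) so that as many points inside as possible: penalise outside distance and shape pts uncovered
    from scipy.spatial import cKDTree
    g=np.mgrid[-34:34.1:2,-34:34.1:2].reshape(2,-1).T
    ins=lambda q:np.array([cv2.pointPolygonTest(poly.astype(np.float32),(float(a),float(b)),True) for a,b in q])
    G=g[ins(g)>=0]; T=cKDTree(P)
    def f(s):
        a=np.radians(s[2]); R=np.array([[np.cos(a),-np.sin(a)],[np.sin(a),np.cos(a)]])
        o=-np.minimum(ins((P-s[:2])@R)-0.0,0); dd=np.maximum(T.query(G@R.T+s[:2])[0]-1.5,0)
        return (o**2).sum()/len(P)+(np.minimum(dd,4)**2).sum()/len(G)
    return minimize(f,x0,method="Nelder-Mead",options=dict(initial_simplex=np.array(x0)+np.array([[0,0,0],[4,0,0],[0,4,0],[0,0,6]])))
CELL=np.array([[32,-32],[32,32],[-15,32],[-32,15],[-32,-32]])
BED=np.array([[30,-28],[30,28],[-30,28],[-30,-28]])
E
python3 - <<'E'
from h import *
d=np.load("top0.npz"); im=d["img"]; hsv=cv2.cvtColor(im,cv2.COLOR_BGR2HSV); X=pts(d)
V,U=np.mgrid[:480,:640]
box=lambda u0,u1,v0,v1:(U>=u0)&(U<u1)&(V>=v0)&(V<v1)
m=box(190,250,238,290)&(hsv[...,0]>100)&(hsv[...,0]<130)&(hsv[...,1]>130)&(abs(X[...,2]-.026)<.004)
r=fitpoly(plane(d,m,.026),CELL,[566,206,15]);print(r.x,r.fun)
c=box(185,250,235,305)&(X[...,2]>.05); print("barrel",X[c].mean(0))
m=box(353,388,224,262)&(im.min(2)>140)&((U<384)) &(abs(X[...,2]-.016)<.004)
P=plane(d,m,.016); r=fitpoly(P,BED,[583,-120,-9]);print(r.x,r.fun,cv2.minAreaRect(P.astype(np.float32)))
s=r.x
a=np.radians(s[2]); R=np.array([[np.cos(a),-np.sin(a)],[np.sin(a),np.cos(a)]])
for n,q in(("knob",(540.1,-45.7)),("stop",(660.6,-145))): print(n,(np.array(q)-s[:2])@R)
k=box(310,360,245,290)&(X[...,2]>.055); print("knob mean",(X[k].mean(0)[:2]*1000-s[:2])@R, X[k].mean(0))
b=box(385,393,230,243)|box(385,393,247,258)
for bb in(box(384,394,229,243),box(383,393,246,260)):
    q=plane(d,bb&(im.min(2)>130),.034); print("pin",len(q),q.mean(0).round(1),((q.mean(0)-s[:2])@R).round(1))
for bb,n in((box(285,325,155,200),"yel"),(box(225,252,182,212),"jar"),(box(455,495,190,228),"mortar")): print(n,np.nanmax(X[bb][:,2]),np.nanmedian(X[bb&(X[...,2]>.03)],0))
E
```

```text
[567.06829309 205.75909574  12.30708891] 3.898919882437759
barrel [0.5675606  0.20674422 0.05764698]
[ 583.68356828 -121.36869124  -15.32372146] 0.45955476327140254 ((581.4071655273438, -119.19876098632812), (60.92888641357422, 68.0460205078125), 74.39613342285156)
knob [-62.03123354  61.46059163]
stop [80.42700748 -2.46428275]
knob mean [-62.25057983  61.27646813] [ 0.53983979 -0.04581961  0.06727733]
pin 23 [ 592.4 -158.3] [ 18.1 -33.3]
pin 9 [ 552.7 -153.7] [-21.3 -39.4]
yel 0.18570675121952623 [0.7023743  0.01218729 0.11100741]
jar 0.06083679595683401 [0.70097316 0.15305976 0.05437334]
mortar 0.05710823477398908 [ 0.6408333  -0.36410511  0.04501604]
```

```bash
python3 - <<'E'
from h import *
d=np.load("top0.npz"); im=d["img"]; hsv=cv2.cvtColor(im,cv2.COLOR_BGR2HSV); X=pts(d)
# upsample for edge accuracy
def rectify(z,cx,cy,half,res=.4):
    n=int(2*half/res); gx,gy=np.meshgrid(np.arange(n),np.arange(n))
    W=np.stack([cx+half-gy*res,cy+half-gx*res,np.full(gx.shape,z)],-1).reshape(-1,3)/1000.  # up=+x,left=+y
    C=W@d["R"].T+d["t"]; p,_=cv2.projectPoints(C.reshape(-1,1,3),np.zeros(3),np.zeros(3),d["mtx"],np.array([float(d["k1"]),0,0,0]))
    return cv2.remap(im,p.reshape(n,n,2).astype(np.float32),None,cv2.INTER_CUBIC)
a=rectify(16,583,-121,60); b=rectify(26,567,206,45)
cv2.imwrite("pics/rect.png",np.hstack([a,cv2.resize(b,(300,300))]))
g=(a.min(2)>125).astype(np.uint8); g=cv2.morphologyEx(g,cv2.MORPH_OPEN,np.ones((61,61)) if 0 else cv2.getStructuringElement(cv2.MORPH_ELLIPSE,(61,61)))
c=max(cv2.findContours(g,0,1)[0],key=cv2.contourArea); r=cv2.minAreaRect(c)
print("bed",583+60-r[0][1]*.4,-121+60-r[0][0]*.4,r[1][0]*.4,r[1][1]*.4,r[2])
h=cv2.cvtColor(b,cv2.COLOR_BGR2HSV); g=((h[...,0]>95)&(h[...,0]<130)&(h[...,1]>100)).astype(np.uint8)
g=cv2.morphologyEx(g,cv2.MORPH_OPEN,np.ones((7,7)))
c=cv2.convexHull(max(cv2.findContours(g,0,1)[0],key=cv2.contourArea)); r=cv2.minAreaRect(c)
print("foot",567+45-r[0][1]*.4,206+45-r[0][0]*.4,r[1][0]*.4,r[1][1]*.4,r[2])
print((cv2.approxPolyDP(c,8,True)[:,0]*.4).tolist())
E
```

```text
bed 584.7537170410156 -123.18687744140625 57.0412841796875 61.01165771484375 15.819192886352539
foot 567.0009063720703 205.90735473632813 64.44315795898437 62.880773925781256 76.44623565673828
[[67.2, 7.2], [81.60000000000001, 68.4], [37.6, 78.0], [18.0, 64.4], [9.200000000000001, 21.200000000000003]]
```

View pics/rect.png

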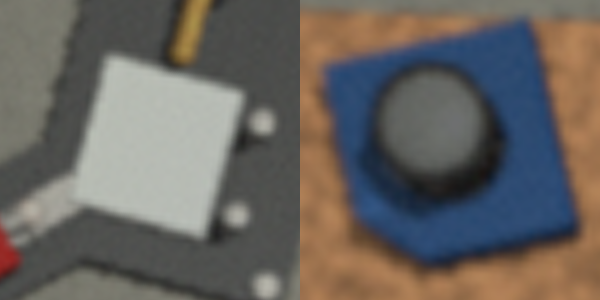

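```bash
cat > go.py <<'E'
import sys; from h import *
from scipy.spatial.transform import Rotation as Ro
x,y,z,yaw=map(float,sys.argv[1:5]) # mm, deg
s=arm.read_state(); R=Ro.from_euler("xyz",s["tool_rot"]).as_matrix()
dT=R.T@(np.array([x,y,z])-s["tool_pos"]*1000)
Rt=Ro.from_euler("xyz",[np.pi,0,np.radians(yaw)])
rv=(Ro.from_matrix(R).inv()*Rt).as_rotvec()
print("t",round(s["t"],2),"pos",(s["tool_pos"]*1000).round(1),"rot",np.degrees(s["tool_rot"]).round(2),"F",s["wrist_force"].round(2),"w",round(s["gripper_width"]*1000,1))
print("shift units(150mm)",(dT/150).round(4),"turn units",(rv/(np.pi/2)).round(4))
E
python3 - <<'E'
from h import *
d=np.load("top0.npz");X=pts(d);print(np.nanmax(X[240:390,0:65,2]),X[250,60],X[380,60])
E
python3 -m jog '[[0,0,0,0,0,0.11],[0,0,0,0,0,0.11],[0,0,0,0,0,0.11],[0,0,0,0,0,0.11],[0,0,0,0,0,0.11],[0,0,0,0,0,0.11],[0,0,0,0,0,0.11],[0,0,0,0,0,0.11]]' 1; python3 go.py 567 206 150 -31.4
```

```text
0.13529175199441165 [0.59703834 0.50977735 0.11967816] [0.33954134 0.50781852 0.12362846]
t: 1.1
tool_pos: [0.2687, 0.6187, 0.1994]
tool_rot: [3.14, 0.0, -0.227]
wrist_force: [0.3, -0.6, 0.3]
gripper_width: 0.0883
t 1.1 pos [268.7 618.7 199.4] rot [ 1.7993e+02  2.0000e-02 -1.3010e+01] F [ 0.25 -0.56  0.29] w 88.3
shift units(150mm) [2.5568 2.2326 0.3316] turn units [9.000e-04 1.000e-04 2.044e-01]
```

```bash
python3 -m jog '[[0.3,0.265,0,0,0,0],[0.3,0.265,0,0,0,0],[0.3,0.265,0,0,0,0],[0.3,0.265,0,0,0,0],[0.3,0.265,0,0,0,0],[0.3,0.265,0,0,0,0],[0.3,0.265,0,0,0,0],[0.3,0.265,0.1,0,0,0]]' >/dev/null
python3 -m jog '[[0.157,0.113,0.2,0,0,0],[0,0,0.1,0,0,0.102],[0,0,0,0,0,0.102],[0,0,0,0,0,0],[0,0,0,0,0,0],[0,0,0,0,0,0],[0,0,0,0,0,0],[0,0,0,0,0,0]]' >/dev/null; python3 go.py 567 206 32 -31.4
python3 - <<'E'
from h import *
for n in("top","side"):
    d=grab(n); np.savez(n+"1.npz",**d)
    im=d["img"]; cv2.imwrite(f"pics/{n}1.png",im)
    p=d["R"]@np.array([.567,.206,.06])+d["t"]; print(n,d["mtx"]@(p/p[2]))
    q,_=cv2.projectPoints(p.reshape(1,1,3),np.zeros(3),np.zeros(3),d["mtx"],np.array([float(d["k1"]),0,0,0])); u,v=q.ravel().astype(int)
    cv2.imwrite(f"pics/{n}1c.png",cv2.resize(im[max(v-50,0):v+50,u-50:u+50],(400,400),interpolation=cv2.INTER_CUBIC))
cv2.imwrite("pics/l1.png",np.hstack([cv2.imread("pics/top1c.png"),cv2.imread("pics/side1c.png")]))
E
```

```text
t 3.1 pos [569.6 208.3 140.4] rot [-1.7999e+02 -1.0000e-02 -3.1010e+01] F [0.34 0.09 0.08] w 87.9
shift units(150mm) [-0.0074  0.0221  0.7224] turn units [-0.0001 -0.0001  0.0044]
top [213.78183006 258.27530452   1.        ]
side [269.78885093 196.95258517   1.        ]
```

View pics/l1.png

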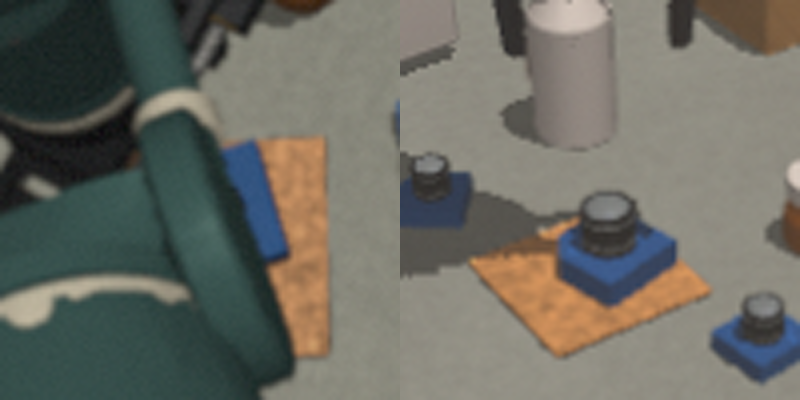

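The side crop shows the fingers at (512,20) and (680,20), straddling the barrel top at (608,205). The top view is hidden by the arm. I'll go down and grip.

```bash
python3 -m jog '[[-0.007,0.022,0.2,0,0,0.004],[0,0,0.2,0,0,0],[0,0,0.15,0,0,0],[0,0,0.1,0,0,0],[0,0,0.055,0,0,0],[0,0,0.03,0,0,0],[0,0,0,0,0,0],[0,0,0,0,0,0]]' 1 20 >/dev/null; python3 go.py 567 206 30 -31.4
python3 -m jog '[[0,0,0,0,0,0],[0,0,0,0,0,0],[0,0,0,0,0,0],[0,0,0,0,0,0],[0,0,0,0,0,0],[0,0,0,0,0,0],[0,0,0,0,0,0],[0,0,0,0,0,0]]' 0.3 20; python3 go.py 567 206 30 -31.4
```

```text
t 4.2 pos [567.7 206.1  30.8] rot [-1.7994e+02 -5.0000e-02 -3.1400e+01] F [ 0.49 -0.28 -0.1 ] w 88.4
shift units(150mm) [-0.0037  0.0027  0.0053] turn units [-0.0007 -0.0006  0.    ]
t: 5.2
tool_pos: [0.567, 0.2059, 0.0299]
tool_rot: [3.142, 0.0, -0.548]
wrist_force: [0.4, -0.8, -0.3]
gripper_width: 0.0263
t 5.2 pos [567.  205.9  29.9] rot [180.    0.  -31.4] F [ 0.4  -0.8  -0.31] w 26.3
shift units(150mm) [-0.0006 -0.0008 -0.0004] turn units [ 0.  0. -0.]
```

Width 26.3 mm is less than the 36 mm barrel, so something is off. I'll look.

```bash
python3 - <<'E'
from h import *
d=grab("side"); im=d["img"]; cv2.imwrite("pics/s2.png",cv2.resize(im[140:260,200:350],None,fx=5,fy=5,interpolation=cv2.INTER_CUBIC))
E
```

```text
(no output)
```

View pics/s2.png

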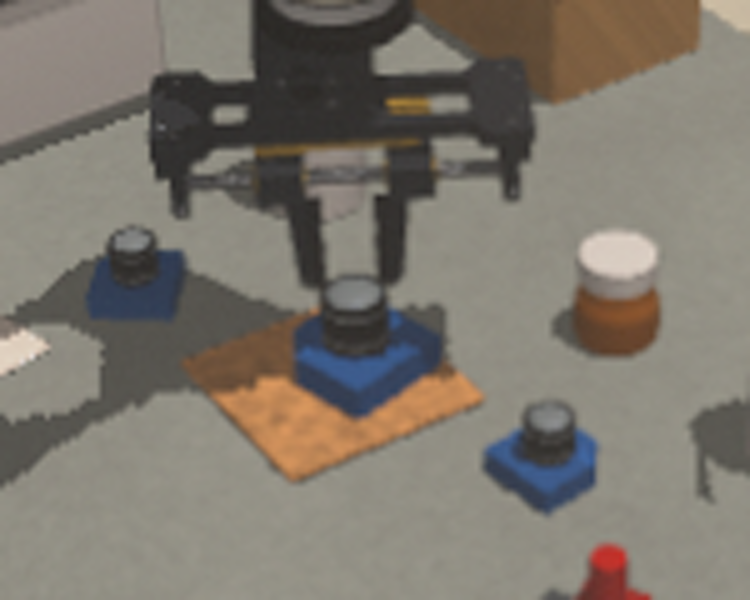

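```bash
python3 - <<'E'
from h import *
d=grab("side"); X=pts(d); d1=np.load("side1.npz"); X1=pts(d1)
for n,(cu,cv) in dict(ftipL=(310,270),ftipR=(392,265),fingR=(390,220),lens=(350,290),footnear=(365,385),pad=(300,450)).items():
    u,v=int(200+cu/5),int(140+cv/5); print(n,(u,v),X[v,u].round(4))
for Y in(X1,X):
    m=(np.mgrid[:480,:640][1]>240)&(np.mgrid[:480,:640][1]<300)&(np.mgrid[:480,:640][0]>190)&(np.mgrid[:480,:640][0]<225)&(abs(Y[...,2]-.058)<.006)
    print(m.sum(),Y[m].mean(0) if m.any() else 0)
dt=np.load("top0.npz");print(pts(dt)[262,217],pts(dt)[263,212])
p=d["R"]@np.array([.567,.206,.03])+d["t"];q,_=cv2.projectPoints(p.reshape(1,1,3),np.zeros(3),np.zeros(3),d["mtx"],np.array([float(d["k1"]),0,0,0]));print("TCP proj",q.ravel())
E
```

```text
ftipL (262, 194) [0.5428 0.204  0.0813]
ftipR (278, 193) [0.581  0.1875 0.0775]
fingR (278, 184) [0.5796 0.1834 0.1084]
lens (270, 198) [0.5667 0.2053 0.0574]
footnear (273, 217) [0.5514 0.171  0.0228]
pad (260, 230) [0.507  0.1665 0.0038]
101 [0.56495565 0.20305634 0.05616821]
96 [0.56464459 0.20350174 0.05614156]
[0.55926835 0.20138888 0.05676579] [0.55750705 0.21143614 0.05925831]
TCP proj [270.45037142 206.17871811]
```

```bash
python3 - <<'E'
from h import *
d=grab("side"); d1=np.load("side1.npz")
for D,zt in((d1,.14),(d,.03)):
    X=pts(D); im=D["img"]
    m=(im.max(2)<75)&(np.hypot(X[...,0]-.567,X[...,1]-.206)<.075)&(X[...,2]>.062)
    P=X[m]; o=P[np.argsort(P[:,2])]; print(zt,len(P),o[:12].round(3).tolist())
print(arm.read_state()["q"].round(4))
E
```

```text
0.14 4630 [[0.607, 0.175, 0.179], [0.605, 0.176, 0.179], [0.523, 0.226, 0.179], [0.519, 0.228, 0.18], [0.612, 0.174, 0.181], [0.608, 0.176, 0.181], [0.523, 0.22, 0.182], [0.606, 0.17, 0.182], [0.609, 0.173, 0.182], [0.521, 0.226, 0.182], [0.524, 0.223, 0.183], [0.519, 0.227, 0.183]]
0.03 3914 [[0.576, 0.189, 0.069], [0.548, 0.203, 0.07], [0.579, 0.185, 0.07], [0.545, 0.209, 0.071], [0.576, 0.186, 0.071], [0.548, 0.204, 0.072], [0.578, 0.188, 0.072], [0.546, 0.209, 0.074], [0.574, 0.187, 0.074], [0.545, 0.204, 0.074], [0.579, 0.189, 0.074], [0.549, 0.206, 0.074]]
[0.307  0.2881 1.9111 0.     0.9424 0.855 ]
```

Depth shows the fingertips about 39 mm above the reported TCP at both heights (reported 140 shows 179, reported 30 shows 69). The cameras agree with the known bench heights, so I trust them. The grip closed above the lens and touched nothing. I'll reopen and go 35 mm lower, watching the force.

```bash
Z='[0,0,0,0,0,0]'; python3 -m jog '[[0,0,0,0,0,0],[0,0,0,0,0,0],[0,0,0,0,0,0],[0,0,0,0,0,0],[0,0,0,0,0,0],[0,0,0,0,0,0],[0,0,0,0,0,0],[0,0,0,0,0,0]]' 0.9 >/dev/null
python3 -m jog '[[0,0,0.05,0,0,0],[0,0,0.05,0,0,0],[0,0,0.05,0,0,0],[0,0,0.04,0,0,0],[0,0,0.02,0,0,0],[0,0,0,0,0,0],[0,0,0,0,0,0],[0,0,0,0,0,0]]'
python3 - <<'E'
from h import *
d=grab("side"); X=pts(d); im=d["img"]; cv2.imwrite("pics/s3.png",cv2.resize(im[140:260,200:350],None,fx=4,fy=4,interpolation=cv2.INTER_CUBIC))
m=(im.max(2)<75)&(X[...,2]>.028)
v,u=np.mgrid[:480,:640]
for a,b in((240,260),(280,300)):
    k=m&(u>=a)&(u<b)&(v>170)&(v<225); P=X[k]; print(P[np.argsort(P[:,2])][:5].round(3).tolist())
E
```

```text
t: 7.35
tool_pos: [0.5674, 0.2059, -0.0011]
tool_rot: [-3.141, -0.0, -0.548]
wrist_force: [-0.3, -0.1, -0.2]
gripper_width: 0.0791
[[0.525, 0.22, 0.038], [0.524, 0.223, 0.04], [0.519, 0.22, 0.04], [0.527, 0.219, 0.041], [0.521, 0.218, 0.041]]
[[0.599, 0.175, 0.038], [0.602, 0.178, 0.038], [0.602, 0.17, 0.04], [0.6, 0.172, 0.04], [0.597, 0.177, 0.041]]
```

View pics/s3.png

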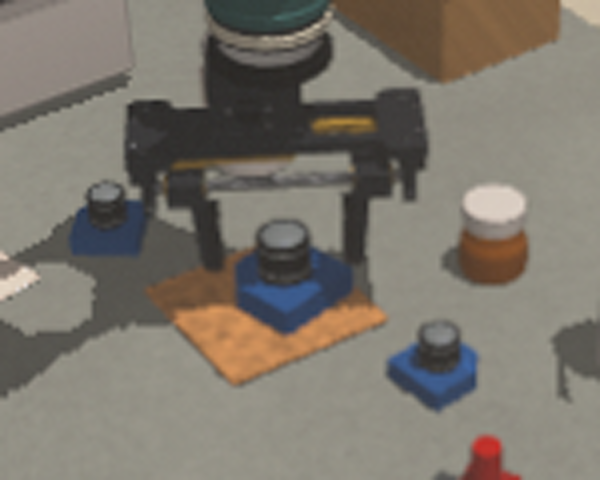

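The tips are now at z≈38 mm beside the barrel, at crop (212,265) and (355,260), which confirms the 39 mm offset. I'll go 7 mm lower and close.

```bash
python3 -m jog '[[0,0,0.025,0,0,0],[0,0,0.022,0,0,0],[0,0,0,0,0,0],[0,0,0,0,0,0],[0,0,0,0,0,0],[0,0,0,0,0,0],[0,0,0,0,0,0],[0,0,0,0,0,0]]'
python3 -m jog '[[0,0,0,0,0,0],[0,0,0,0,0,0],[0,0,0,0,0,0],[0,0,0,0,0,0],[0,0,0,0,0,0],[0,0,0,0,0,0],[0,0,0,0,0,0],[0,0,0,0,0,0]]' 0.3 25
```

```text
t: 8.4
tool_pos: [0.567, 0.2059, -0.0086]
tool_rot: [-3.142, -0.0, -0.548]
wrist_force: [-0.6, -0.0, -0.1]
gripper_width: 0.0789
t: 9.4
tool_pos: [0.5671, 0.2058, -0.0086]
tool_rot: [-3.142, -0.0, -0.548]
wrist_force: [0.7, 0.2, 0.1]
gripper_width: 0.0356
```

Gripped: the width is 35.6 mm. Now lift.

```bash
python3 -m jog '[[0,0,-0.03,0,0,0],[0,0,-0.1,0,0,0],[0,0,-0.2,0,0,0],[0,0,-0.2,0,0,0],[0,0,-0.1,0,0,0],[0,0,0,0,0,0],[0,0,0,0,0,0],[0,0,0,0,0,0]]'; python3 go.py 577.4 -116 86 -60.7
```

```text
t: 10.4
tool_pos: [0.5657, 0.2054, 0.0842]
tool_rot: [3.139, 0.002, -0.548]
wrist_force: [0.1, -0.3, -3.1]
gripper_width: 0.0355
t 10.4 pos [565.7 205.4  84.2] rot [ 1.7987e+02  1.1000e-01 -3.1400e+01] F [ 0.15 -0.27 -3.06] w 35.5
shift units(150mm) [ 1.1828  1.7885 -0.0103] turn units [0.0017 0.0009 0.3256]
```

```bash
python3 -m jog '[[0.08,0.12,0,0,0,0],[0.16,0.24,0,0,0,0],[0.19,0.29,0,0,0,0],[0.19,0.29,0,0,0,0],[0.19,0.29,0,0,0,0],[0.19,0.29,0,0,0,0],[0.13,0.19,0,0,0,0],[0.053,0.08,0,0,0,0]]' >/dev/null
python3 -m jog '[[0,0,0,0,0,0.05],[0,0,0,0,0,0.1],[0,0,0,0,0,0.1],[0,0,0,0,0,0.0756],[0,0,0,0,0,0],[0,0,0,0,0,0],[0,0,0,0,0,0],[0,0,0,0,0,0]]'; python3 go.py 577.4 -116 20 -60.7
python3 - <<'E'
from h import *
ds=grab("side"); dt=grab("top"); np.savez("side4.npz",**ds); np.savez("top4.npz",**dt)
a=ds["img"][160:320,270:430]; b=dt["img"][180:290,305:415]
cv2.imwrite("pics/c4.png",np.hstack([cv2.resize(a,(400,400),interpolation=2),cv2.resize(b,(400,400),interpolation=2)]))
E
```

```text
t: 12.4
tool_pos: [0.5786, -0.1157, 0.0859]
tool_rot: [-3.142, 0.0, -1.059]
wrist_force: [0.0, 0.3, -3.4]
gripper_width: 0.0355
t 12.4 pos [ 578.6 -115.7   85.9] rot [-180.      0.    -60.67] F [ 0.    0.31 -3.36] w 35.5
shift units(150mm) [-0.0023  0.0077  0.4394] turn units [-0.      0.      0.0003]
```

View pics/c4.png

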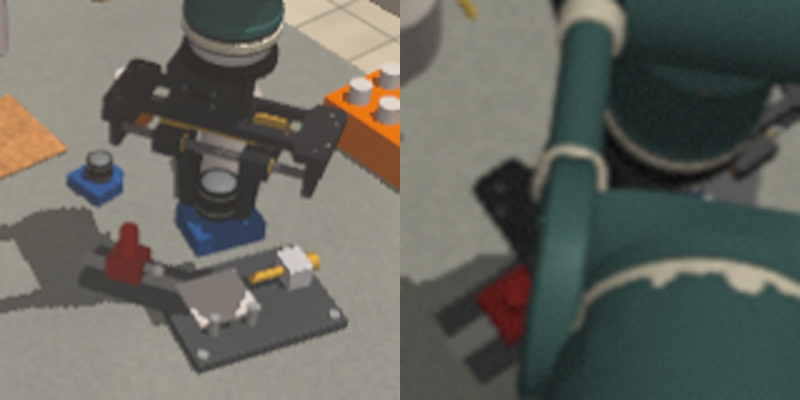

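The side crop shows the cell held over the bed, with its cut corner to the left facing the red clamp. Now I'll compare the cell's pose with the bed in that same camera.

```bash
python3 - <<'E'
from h import *
from scipy.optimize import least_squares
d=np.load("side4.npz"); im=d["img"]; X=pts(d); hsv=cv2.cvtColor(im,cv2.COLOR_BGR2HSV)
V,U=np.mgrid[:480,:640]; box=(U>335)&(U<380)&(V>235)&(V<265)
B=box&(hsv[...,0]>100)&(hsv[...,0]<130)&(hsv[...,1]>130)&(X[...,2]>.09)
P=X[B]*1000; print(len(P),P[:,2].min(),P[:,2].max())
S=P[(P[:,2]<117)&(P[:,2]>102)]
poly=CELL.astype(np.float32)
def f(s):
    a=np.radians(s[2]);R=np.array([[np.cos(a),-np.sin(a)],[np.sin(a),np.cos(a)]])
    return [cv2.pointPolygonTest(poly,(float(p),float(q)),True) for p,q in (S[:,:2]-s[:2])@R]
for y0 in(-10,-20):
    r=least_squares(f,[577,-116,y0],loss="soft_l1",diff_step=1e-4); print("cell",r.x.round(2),r.cost/len(S))
g=((im.min(2)>85)&(np.ptp(im.astype(int),axis=2)<25)&(abs(X[...,2]-.016)<.004)&(U>330)&(U<385)&(V>260)&(V<300)).astype(np.uint8)
g=cv2.morphologyEx(g,cv2.MORPH_OPEN,np.ones((5,5)))
Q=plane(d,g>0,.016).astype(np.float32); print("bedrect",len(Q),cv2.minAreaRect(Q)); r=fitpoly(Q,BED,[584,-123,-15.]);print("bed fit",r.x,r.fun)
k=(X[...,2]>.055)&(hsv[...,1]>120)&(U>300)&(U<335)&(V>240)&(V<275)&((hsv[...,0]<8)|(hsv[...,0]>172)); print("knob",np.nanmean(X[k],0))
E
```

```text
43 115.80876338104795 121.16226795508373
cell [ 577.77 -110.72  -11.84] 0.0
cell [ 578.   -113.27  -20.7 ] 0.0
bedrect 380 ((580.8837280273438, -124.70196533203125), (58.1610221862793, 60.504310607910156), 72.0035629272461)
bed fit [ 580.30698333 -122.16498561  -21.13603996] 1.6491151725977384
knob [ 0.53760047 -0.04943438  0.06365596]
```

```bash
python3 - <<'E'
from h import *
from scipy.optimize import least_squares
d=np.load("side4.npz"); im=d["img"]; X=pts(d); hsv=cv2.cvtColor(im,cv2.COLOR_BGR2HSV)
V,U=np.mgrid[:480,:640]; box=(U>335)&(U<382)&(V>235)&(V<268)
B=box&(hsv[...,0]>95)&(hsv[...,0]<135)&(hsv[...,1]>70)
P=X[B]*1000; print(len(P),np.nanpercentile(P[:,2],[0,5,25,50,75,95,100]).round(0),"n0",np.isnan(P[:,2]).sum())
P=P[np.isfinite(P[:,2])]
t=P[:,2].max()
S=P[(P[:,2]<np.percentile(P[:,2],85)-4)&(P[:,2]>95)]
print(len(S))
poly=CELL.astype(np.float32)
def f(s):
    a=np.radians(s[2]);R=np.array([[np.cos(a),-np.sin(a)],[np.sin(a),np.cos(a)]])
    return [cv2.pointPolygonTest(poly,(float(p),float(q)),True) for p,q in (S[:,:2]-s[:2])@R]
for y0 in(-8,-20):
    r=least_squares(f,[577,-116,y0],loss="soft_l1",diff_step=1e-4); print("cell",r.x.round(2),r.cost/len(S))
# outline of foot underside: contour corners
m=cv2.morphologyEx(B.astype(np.uint8),cv2.MORPH_OPEN,np.ones((3,3)))
c=max(cv2.findContours(m,0,1)[0],key=cv2.contourArea); h=cv2.approxPolyDP(cv2.convexHull(c),1.5,True)[:,0]; print(h.tolist())
for zz in(.1005,):
    mm=np.zeros_like(m,dtype=bool)
    for u,v in h: 
        e=np.zeros((480,640),bool); e[v,u]=1; print((u,v),plane(d,e,zz).round(1))
E
```

```text
410 [100. 105. 112. 118. 120. 121. 126.] n0 5
157
cell [ 579.41 -115.27  -16.43] 0.4693625545093815
cell [ 579.41 -115.27  -16.43] 0.469362170098107
[[341, 242], [372, 245], [375, 249], [375, 254], [348, 261], [341, 250]]
(np.int32(341), np.int32(242)) [[570.5 -77.3]]
(np.int32(372), np.int32(245)) [[ 618.9 -126.1]]
(np.int32(375), np.int32(249)) [[ 615.2 -139.7]]
(np.int32(375), np.int32(254)) [[ 604.2 -151.6]]
(np.int32(348), np.int32(261)) [[ 543.3 -133. ]]
(np.int32(341), np.int32(250)) [[553.6 -97.5]]
```

```bash
python3 go.py 574.5 -115.2 6 -60.2 ; python3 -m jog '[[-0.012,0.024,0,0,0,-0.003],[0,0,0.08,0,0,0],[0,0,0.16,0,0,0],[0,0,0.16,0,0,0],[0,0,0.1,0,0,0],[0,0,0.033,0,0,0],[0,0,0,0,0,0],[0,0,0,0,0,0]]'; python3 go.py 574.5 -115.2 6 -60.2
```

```text
t 12.5 pos [ 578.6 -115.8   85.9] rot [180.    -0.   -60.68] F [ 0.14  0.66 -2.73] w 35.3
shift units(150mm) [-0.0168  0.0219  0.5329] turn units [ 0.     -0.     -0.0053]
t: 13.5
tool_pos: [0.5756, -0.1162, 0.007]
tool_rot: [-3.14, -0.001, -1.055]
wrist_force: [-0.6, -1.1, -3.2]
gripper_width: 0.0356
t 13.5 pos [ 575.6 -116.2    7. ] rot [-1.7992e+02 -8.0000e-02 -6.0440e+01] F [-0.55 -1.07 -3.18] w 35.6
shift units(150mm) [-0.0096  0.0029  0.0066] turn units [-0.0009 -0.0009 -0.0026]
```

```bash
python3 -m jog '[[-0.008,0.002,0.005,0,0,0],[0,0,0.005,0,0,0],[0,0,0.005,0,0,0],[0,0,0.004,0,0,0],[0,0,0.003,0,0,0],[0,0,0.003,0,0,0],[0,0,0,0,0,0],[0,0,0,0,0,0]]'
```

```text
t: 14.5
tool_pos: [0.5737, -0.1151, 0.0022]
tool_rot: [3.142, -0.0, -1.055]
wrist_force: [0.1, 0.4, -3.7]
gripper_width: 0.0354
```

```bash
python3 -m jog '[[0,0,0.003,0,0,0],[0,0,0.003,0,0,0],[0,0,0.003,0,0,0],[0,0,0,0,0,0],[0,0,0,0,0,0],[0,0,0,0,0,0],[0,0,0,0,0,0],[0,0,0,0,0,0]]'
```

```text
t: 15.5
tool_pos: [0.5741, -0.1151, 0.0014]
tool_rot: [-3.141, -0.0, -1.055]
wrist_force: [-1.8, -0.4, 5.3]
gripper_width: 0.0358
```

Contact came at exactly the predicted height, z=1.4. I'll ease the vertical load and the grip, then feel towards the fence (mount −y = tool (+x,+y)/√2).

```bash
python3 -m jog '[[0,0,-0.003,0,0,0],[0,0,0,0,0,0],[0.003,0.003,0,0,0,0],[0.003,0.003,0,0,0,0],[0.003,0.003,0,0,0,0],[0.003,0.003,0,0,0,0],[0,0,0,0,0,0],[0,0,0,0,0,0]]' 0.3 10
```

```text
t: 16.5
tool_pos: [0.5732, -0.1176, 0.0014]
tool_rot: [-3.141, -0.0, -1.055]
wrist_force: [1.2, 0.7, 2.9]
gripper_width: 0.0356
```

```bash
python3 -m jog '[[0.0015,0.0015,0,0,0,0],[0.0015,0.0015,0,0,0,0],[0.0015,0.0015,0,0,0,0],[0,0,0,0,0,0],[0,0,0,0,0,0],[0,0,0,0,0,0],[0,0,0,0,0,0],[0,0,0,0,0,0]]'
```

```text
t: 17.5
tool_pos: [0.5728, -0.1185, 0.0014]
tool_rot: [-3.142, -0.0, -1.055]
wrist_force: [0.7, 1.2, 4.4]
gripper_width: 0.0356
```

```bash
python3 -m jog '[[0.0015,0.0015,0,0,0,0],[0.0015,0.0015,0,0,0,0],[0.0015,0.0015,0,0,0,0],[0,0,0,0,0,0],[0,0,0,0,0,0],[0,0,0,0,0,0],[0,0,0,0,0,0],[0,0,0,0,0,0]]'
```

```text
t: 18.5
tool_pos: [0.5726, -0.1194, 0.0014]
tool_rot: [-3.141, -0.0, -1.055]
wrist_force: [0.9, 1.0, 4.6]
gripper_width: 0.0357
```

```bash
python3 -m jog '[[0.0015,0.0015,0,0,0,0],[0.0015,0.0015,0,0,0,0],[0.0015,0.0015,0,0,0,0],[0,0,0,0,0,0],[0,0,0,0,0,0],[0,0,0,0,0,0],[0,0,0,0,0,0],[0,0,0,0,0,0]]'
```

```text
t: 19.5
tool_pos: [0.5723, -0.1203, 0.0013]
tool_rot: [-3.142, -0.0, -1.055]
wrist_force: [0.9, 1.8, 4.8]
gripper_width: 0.0362
```

```bash
python3 -m jog '[[0.0015,0.0015,0,0,0,0],[0.0015,0.0015,0,0,0,0],[0.0015,0.0015,0,0,0,0],[0,0,0,0,0,0],[0,0,0,0,0,0],[0,0,0,0,0,0],[0,0,0,0,0,0],[0,0,0,0,0,0]]'
```

```text
t: 20.5
tool_pos: [0.5722, -0.1204, 0.0014]
tool_rot: [-3.141, 0.001, -1.055]
wrist_force: [0.4, 4.6, 4.5]
gripper_width: 0.0359
```

```bash
python3 -m jog '[[0.0015,0.0015,0,0,0,0],[0.0015,0.0015,0,0,0,0],[0,0,0,0,0,0],[0,0,0,0,0,0],[0,0,0,0,0,0],[0,0,0,0,0,0],[0,0,0,0,0,0],[0,0,0,0,0,0]]'
```

```text
t: 21.5
tool_pos: [0.5721, -0.1205, 0.0014]
tool_rot: [-3.14, 0.001, -1.055]
wrist_force: [2.5, 6.0, 5.0]
gripper_width: 0.0357
```

The fence was found at about 6 N. Now feel towards the stop (mount +x = tool (+x,−y)/√2).

```bash
python3 -m jog '[[0.003,-0.003,0,0,0,0],[0.004,-0.004,0,0,0,0],[0.004,-0.004,0,0,0,0],[0.004,-0.004,0,0,0,0],[0.003,-0.003,0,0,0,0],[0,0,0,0,0,0],[0,0,0,0,0,0],[0,0,0,0,0,0]]'
```

```text
t: 22.5
tool_pos: [0.574, -0.1211, 0.0013]
tool_rot: [3.14, 0.004, -1.055]
wrist_force: [-3.9, 7.1, 9.4]
gripper_width: 0.0359
```

```bash
python3 -m jog '[[0.002,-0.002,0,0,0,0],[0.002,-0.002,0,0,0,0],[0.002,-0.002,0,0,0,0],[0.002,-0.002,0,0,0,0],[0.002,-0.002,0,0,0,0],[0,0,0,0,0,0],[0,0,0,0,0,0],[0,0,0,0,0,0]]'
```

```text
t: 23.5
tool_pos: [0.576, -0.1216, 0.0013]
tool_rot: [3.14, 0.004, -1.055]
wrist_force: [-3.0, 7.2, 9.9]
gripper_width: 0.0357
```

```bash
python3 -m jog '[[0.002,-0.002,-0.003,0,0,0],[0.002,-0.002,0,0,0,0],[0.002,-0.002,0,0,0,0],[0.002,-0.002,0,0,0,0],[0.002,-0.002,0,0,0,0],[0,0,0,0,0,0],[0,0,0,0,0,0],[0,0,0,0,0,0]]'
```

```text
t: 24.5
tool_pos: [0.5778, -0.1222, 0.0013]
tool_rot: [3.14, 0.004, -1.055]
wrist_force: [-2.7, 7.2, 7.4]
gripper_width: 0.0355
```

```bash
python3 -m jog '[[0.002,-0.002,0,0,0,0],[0.002,-0.002,0,0,0,0],[0.002,-0.002,0,0,0,0],[0.002,-0.002,0,0,0,0],[0.002,-0.002,0,0,0,0],[0,0,0,0,0,0],[0,0,0,0,0,0],[0,0,0,0,0,0]]'
```

```text
t: 25.5
tool_pos: [0.5798, -0.1227, 0.0013]
tool_rot: [3.14, 0.004, -1.055]
wrist_force: [-2.9, 8.2, 8.2]
gripper_width: 0.0361
```

```bash
python3 -m jog '[[0.002,-0.002,0,0,0,0],[0.002,-0.002,0,0,0,0],[0.002,-0.002,0,0,0,0],[0.002,-0.002,0,0,0,0],[0.002,-0.002,0,0,0,0],[0,0,0,0,0,0],[0,0,0,0,0,0],[0,0,0,0,0,0]]'
```

```text
t: 26.5
tool_pos: [0.5813, -0.1231, 0.0013]
tool_rot: [3.139, 0.005, -1.055]
wrist_force: [-4.0, 8.2, 8.6]
gripper_width: 0.0355
```

```bash
python3 -m jog '[[0.002,-0.002,0,0,0,0],[0.002,-0.002,0,0,0,0],[0.002,-0.002,0,0,0,0],[0.002,-0.002,0,0,0,0],[0.002,-0.002,0,0,0,0],[0,0,0,0,0,0],[0,0,0,0,0,0],[0,0,0,0,0,0]]'
```

```text
t: 27.5
tool_pos: [0.5813, -0.1231, 0.0011]
tool_rot: [3.136, 0.008, -1.055]
wrist_force: [-8.9, 8.8, 14.4]
gripper_width: 0.0357
```

The stop was met, at about 8–10 N. I'll loosen the grip so the cell squares itself on both pins, press the fence a little more, and check the yaw moment.

```bash
python3 -c "
from h import *;s=arm.read_state();print(s['torque'],s['wrist_force'])"
python3 -m jog '[[0,0,-0.003,0,0,0],[0,0,0,0,0,0],[0.002,0.002,0,0,0,0],[0.002,0.002,0,0,0,0],[0,0,0,0,0,0],[0,0,0,0,0,0],[0,0,0,0,0,0],[0,0,0,0,0,0]]' 0.3 4
python3 -c "
from h import *;s=arm.read_state();print(s['torque'],s['wrist_force'])"
```

```text
[1.49560848 1.5591393  0.07210009] [-8.89803207  8.78847547 14.3825112 ]
t: 28.5
tool_pos: [0.5823, -0.1244, 0.0008]
tool_rot: [3.138, 0.006, -1.055]
wrist_force: [-3.8, 7.4, 6.2]
gripper_width: 0.0387
[ 1.167883    0.73905276 -0.00427254] [-3.75511704  7.40782042  6.21226079]
```

```bash
python3 -m jog '[[0.002,0.001,0,0,0,0.006],[0,0,0,0,0,0.006],[0,0,0,0,0,-0.006],[0,0,0,0,0,-0.006],[0,0,0,0,0,-0.006],[0,0,0,0,0,-0.006],[0,0,0,0,0,0.006],[0,0,0,0,0,0.006]]' 0.3 6
python3 -c "
from h import *;s=arm.read_state();print(s['torque'],s['wrist_force'])"
python3 -m jog '[[0,0,0,0,0,0],[0,0,0,0,0,0],[0,0,0,0,0,0],[0,0,0,0,0,0],[-0.002,0,0,0,0,0],[-0.002,0,0,0,0,0],[-0.002,0,0,0,0,0],[-0.002,0,0,0,0,0]]'
python3 -c "
from h import *;s=arm.read_state();print(s['torque'],s['wrist_force'])"
```

```text
t: 29.5
tool_pos: [0.5817, -0.1234, 0.0007]
tool_rot: [3.137, 0.008, -1.056]
wrist_force: [-5.0, 11.0, 7.1]
gripper_width: 0.0364
[1.79192477 1.0013898  0.01196979] [-5.02440882 10.97942982  7.05931576]
t: 30.5
tool_pos: [0.5815, -0.1231, 0.0008]
tool_rot: [3.138, 0.007, -1.055]
wrist_force: [-3.8, 8.9, 5.3]
gripper_width: 0.0359
[1.39553208 0.85193075 0.06612242] [-3.84680459  8.87888442  5.32209502]
```

The press showed about 8 N on the stop and 9 N on the fence, with the yaw moment near 0, so both pins carry load. Now unload, let go and rise.

```bash
python3 -m jog '[[-0.003,0,0,0,0,0],[-0.003,0,0,0,0,0],[0,-0.002,0,0,0,0],[0,0,0,0,0,0],[0,0,0,0,0,0],[0,0,0,0,0,0],[0,0,0,0,0,0],[0,0,0,0,0,0]]'
python3 -m jog '[[0,0,0,0,0,0],[0,0,0,0,0,0],[0,0,0,0,0,0],[0,0,0,0,0,0],[0,0,0,0,0,0],[0,0,-0.05,0,0,0],[0,0,-0.15,0,0,0],[0,0,-0.2,0,0,0]]' 0.62 25; python3 go.py 538.9 -47.6 50 -60.7
```

```text
t: 31.5
tool_pos: [0.5815, -0.1231, 0.0008]
tool_rot: [3.138, 0.006, -1.055]
wrist_force: [-3.4, 5.6, 6.4]
gripper_width: 0.0358
t: 32.5
tool_pos: [0.584, -0.1247, 0.0625]
tool_rot: [3.14, 0.001, -1.055]
wrist_force: [-0.8, 0.3, 0.8]
gripper_width: 0.0548
t 32.5 pos [ 584.  -124.7   62.5] rot [ 1.7993e+02  6.0000e-02 -6.0430e+01] F [-0.76  0.31  0.78] w 54.8
shift units(150mm) [-0.5952  0.0081  0.0838] turn units [0.0008 0.0007 0.003 ]
```

```bash
python3 -m jog '[[-0.1,0.002,0,0,0,0.003],[-0.2,0.002,0,0,0,0],[-0.2,0.002,0,0,0,0],[-0.09,0.002,0,0,0,0],[0,0,0,0,0,0],[0,0,0,0,0,0],[0,0,0,0,0,0],[0,0,0,0,0,0]]'; python3 go.py 539.5 -46.5 4 -60.7
python3 - <<'E'
from h import *
d=grab("side"); np.savez("side5.npz",**d)
cv2.imwrite("pics/c5.png",cv2.resize(d["img"][190:330,270:430],(640,560),interpolation=2))
E
```

```text
t: 33.5
tool_pos: [0.5408, -0.0489, 0.0622]
tool_rot: [-3.141, -0.0, -1.06]
wrist_force: [-0.3, 0.3, -0.1]
gripper_width: 0.0544
t 33.5 pos [540.8 -48.9  62.2] rot [-1.7999e+02 -1.0000e-02 -6.0750e+01] F [-0.3   0.32 -0.15] w 54.4
shift units(150mm) [-1.800e-02 -2.000e-04  3.882e-01] turn units [-0.0001 -0.0001 -0.0005]
```

View pics/c5.png

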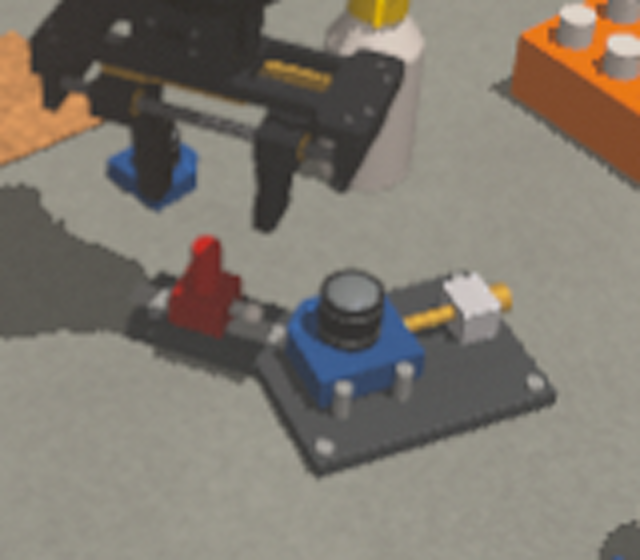

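The picture shows the cell on the bed against both pins (343,390) and (405,375) and the spindle (415,320). The fingers straddle the line over the knob (205,245). I'll go down and grip the knob.

```bash
python3 -m jog '[[-0.018,0,0.05,0,0,0],[0,0,0.12,0,0,0],[0,0,0.12,0,0,0],[0,0,0.07,0,0,0],[0,0,0.028,0,0,0],[0,0,0,0,0,0],[0,0,0,0,0,0],[0,0,0,0,0,0]]'
python3 -m jog '[[0,0,0,0,0,0],[0,0,0,0,0,0],[0,0,0,0,0,0],[0,0,0,0,0,0],[0,0,0,0,0,0],[0,0,0,0,0,0],[0,0,0,0,0,0],[0,0,0,0,0,0]]' 0.1 25; python3 go.py 539.5 -46.5 4 -60.7
```

```text
t: 34.55
tool_pos: [0.5397, -0.046, 0.0047]
tool_rot: [-3.14, -0.001, -1.059]
wrist_force: [-0.0, 0.1, -1.0]
gripper_width: 0.0549
t: 35.55
tool_pos: [0.539, -0.0459, 0.004]
tool_rot: [3.142, 0.0, -1.059]
wrist_force: [0.3, 0.0, 0.8]
gripper_width: 0.0169
t 35.55 pos [539.  -45.9   4. ] rot [180.    0.  -60.7] F [0.31 0.01 0.85] w 16.9
shift units(150mm) [ 0.005  -0.0009  0.0001] turn units [ 0.  0. -0.]
```

```bash
python3 -m jog '[[0.005,0,0,0,0,0],[0.015,0,0,0,0,0],[0.02,0,0,0,0,0],[0.02,0,0,0,0,0],[0.02,0,0,0,0,0],[0.01,0,0,0,0,0],[0,0,0,0,0,0],[0,0,0,0,0,0]]' - 30
cat > f.py <<'E'
from h import *
s=arm.read_state(); a=np.radians(-60.7); u=np.array([np.cos(a),np.sin(a),0]); w=np.array([u[1],-u[0],0])
p=s["tool_pos"]*1000-np.array([539,-45.9,4]); print("t",round(s["t"],2),"along",(p@u).round(2),"lat",(p@w).round(2),"z",p[2].round(2),"F along",(s["wrist_force"]@u).round(2),"lat",(s["wrist_force"]@w).round(2),"fz",s["wrist_force"][2].round(2))
E
python3 f.py
```

```text
t: 36.55
tool_pos: [0.5445, -0.0558, 0.004]
tool_rot: [3.141, 0.004, -1.06]
wrist_force: [-3.4, 8.0, 4.7]
gripper_width: 0.0175
t 36.55 along 11.35 lat 0.09 z -0.02 F along -8.66 lat -1.0 fz 4.67
```

```bash
python3 -m jog '[[0.008,0,0,0,0,0],[0.008,0,0,0,0,0],[0.008,0,0,0,0,0],[0.008,0,0,0,0,0],[0,0,0,0,0,0],[0,0,0,0,0,0],[0,0,0,0,0,0],[0,0,0,0,0,0]]' >/dev/null; python3 f.py
python3 -m jog '[[0.005,0,0,0,0,0],[0.005,0,0,0,0,0],[0,0,0,0,0,0],[0,0,0,0,0,0],[0,0,0,0,0,0],[0,0,0,0,0,0],[0,0,0,0,0,0],[0,0,0,0,0,0]]' >/dev/null; python3 f.py
```

```text
t 37.55 along 16.04 lat 0.06 z -0.01 F along -9.26 lat -1.72 fz 5.07
t 38.55 along 17.49 lat 0.08 z -0.03 F along -8.84 lat -1.12 fz 3.5
```

```bash
python3 -m jog '[[0.004,0,0,0,0,0],[0.004,0,0,0,0,0],[0,0,0,0,0,0],[0,0,0,0,0,0],[0,0,0,0,0,0],[0,0,0,0,0,0],[0,0,0,0,0,0],[0,0,0,0,0,0]]' >/dev/null; python3 f.py
```

```text
t 39.55 along 18.66 lat 0.07 z -0.01 F along -9.07 lat -0.99 fz 4.97
```

```bash
python3 -m jog '[[0.004,0,0,0,0,0],[0.004,0,0,0,0,0],[0,0,0,0,0,0],[0,0,0,0,0,0],[0,0,0,0,0,0],[0,0,0,0,0,0],[0,0,0,0,0,0],[0,0,0,0,0,0]]' >/dev/null; python3 f.py
```

```text
t 40.55 along 19.34 lat 0.11 z -0.05 F along -10.66 lat -1.22 fz 5.81
```

```bash
python3 -m jog '[[0.004,0,0,0,0,0],[0.004,0,0,0,0,0],[0,0,0,0,0,0],[0,0,0,0,0,0],[0,0,0,0,0,0],[0,0,0,0,0,0],[0,0,0,0,0,0],[0,0,0,0,0,0]]' >/dev/null; python3 f.py
```

```text
t 41.55 along 20.26 lat 0.11 z -0.04 F along -10.96 lat -0.32 fz 6.15
```

The tip met the cell at about 19.1 mm, as predicted. I want about 3.3 mm of yield.

```bash
python3 -m jog '[[0.004,0,0,0,0,0],[0.004,0,0,0,0,0],[0.002,0,0,0,0,0],[0,0,0,0,0,0],[0,0,0,0,0,0],[0,0,0,0,0,0],[0,0,0,0,0,0],[0,0,0,0,0,0]]' >/dev/null; python3 f.py
```

```text
t 42.55 along 21.37 lat 0.1 z -0.05 F along -12.7 lat -0.7 fz 7.99
```

```bash
python3 -m jog '[[0.004,0,0,0,0,0],[0.003,0,0,0,0,0],[0,0,0,0,0,0],[0,0,0,0,0,0],[0,0,0,0,0,0],[0,0,0,0,0,0],[0,0,0,0,0,0],[0,0,0,0,0,0]]' >/dev/null; python3 f.py
```

```text
t 43.55 along 22.19 lat 0.13 z -0.05 F along -13.29 lat -1.22 fz 7.41
```

```bash
python3 -m jog '[[-0.004,0,0,0,0,0],[-0.004,0,0.0,0,0,0],[-0.003,0,0,0,0,0],[0,0,-0.003,0,0,0],[0,0,0,0,0,0],[0,0,0,0,0,0],[0,0,0,0,0,0],[0,0,0,0,0,0]]' >/dev/null; python3 f.py
```

```text
t 44.55 along 22.2 lat 0.09 z -0.0 F along -6.79 lat -1.64 fz 2.07
```

```bash
python3 -m jog '[[-0.004,0,0,0,0,0],[-0.004,0,0,0,0,0],[0,0,0,0,0,0],[0,0,0,0,0,0],[0,0,0,0,0,0],[0,0,0,0,0,0],[0,0,0,0,0,0],[0,0,0,0,0,0]]' >/dev/null; python3 f.py
python3 -m jog '[[0,0,0,0,0,0],[0,0,0,0,0,0],[0,0,0,0,0,0],[0,0,0,0,0,0],[0,0,0,0,0,0],[0,0,0,0,0,0],[0,0,0,0,0,0],[0,0,0,0,0,0]]' 0.4; python3 f.py
python3 -m jog '[[0,0,-0.05,0,0,0],[0,0,-0.15,0,0,0],[0,0,-0.3,0,0,0],[0,0,-0.3,0,0,0],[-0.3,0,0,0,0,0],[-0.3,0,0,0,0,0],[-0.3,0,0,0,0,0],[-0.2,0,0,0,0,0]]'
python3 - <<'E'
from h import *
d=grab("side"); np.savez("side6.npz",**d)
t=grab("top"); np.savez("top6.npz",**t)
a=cv2.resize(d["img"][230:320,290:410],(400,300),interpolation=2); b=cv2.resize(t["img"][190:290,310:410],(300,300),interpolation=2)
cv2.imwrite("pics/c6.png",np.hstack([a,b]))
E
```

```text
t 45.55 along 22.28 lat 0.07 z 0.05 F along -5.09 lat -2.39 fz -0.89
t: 46.55
tool_pos: [0.5503, -0.0661, 0.0045]
tool_rot: [3.142, -0.0, -1.059]
wrist_force: [-0.6, -0.7, 0.1]
gripper_width: 0.0351
t 46.55 along 23.15 lat -0.01 z 0.45 F along 0.29 lat 0.87 fz 0.1
t: 47.55
tool_pos: [0.4686, 0.0792, 0.1251]
tool_rot: [-3.141, -0.0, -1.059]
wrist_force: [0.4, -0.3, -0.3]
gripper_width: 0.0355
```

View pics/c6.png

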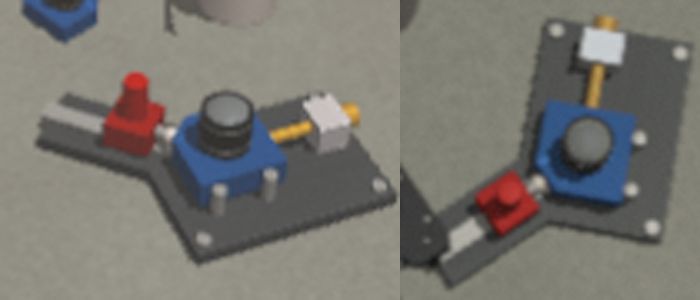

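The last view shows the cell square on the bed, touching both pins and the spindle, with the white clamp tip against the cut corner. One final numeric check of the cell, the knob and the bystanders.

```bash
python3 - <<'E'
from h import *
t=np.load("top6.npz"); o=np.load("top0.npz"); X=pts(t); hsv=cv2.cvtColor(t["img"],cv2.COLOR_BGR2HSV); V,U=np.mgrid[:480,:640]
bx=(U>340)&(U<395)&(V>215)&(V<265)
m=bx&(hsv[...,0]>95)&(hsv[...,0]<130)&(hsv[...,1]>110)&(abs(X[...,2]-.036)<.004)
r=fitpoly(plane(t,m,.036),CELL,[581,-123,-16.]); print("cell",r.x.round(1),r.fun.round(2),"foot top z",np.nanmedian(X[m][:,2]))
k=(U>310)&(U<365)&(V>240)&(V<290)&(X[...,2]>.055)&(hsv[...,1]>120); kn=X[k].mean(0)*1000; print("knob",kn)
a=np.radians(r.x[2]);R=np.array([[np.cos(a),-np.sin(a)],[np.sin(a),np.cos(a)]]); print("cut-knob",np.linalg.norm(r.x[:2]+R@[-23.5,23.5]-kn[:2]))
df=np.abs(t["img"].astype(int)-o["img"]).max(2)>50
for n,(u,v) in dict(red=(128,215),yel=(303,178),blue=(530,288),spoon=(138,368),driver=(463,300),mortar=(474,210),jar=(238,198)).items(): print(n,df[v-25:v+25,u-25:u+25].mean().round(3))
E
```

```text
cell [ 583.1 -122.4  -15.8] 3.63 foot top z 0.03617245686781063
knob [550.71196717 -65.26944973  66.80957079]
cut-knob 32.479071471066604
red 0.0
yel 0.0
blue 0.0
spoon 0.0
driver 0.0
mortar 0.0
jar 0.002
```

```bash
python3 -c "
from station import arm; print(arm.job_done())"
```

```text
the job is handed in; nothing more can be done
None
```

I set the cell in the mount with its cut corner facing the clamp, pressed it onto both fence pins and the stop, and pushed the clamp in. The job is handed in at about 48 s of the 72 s; no verdict was reported.

**Seating the cell:** I felt the fence first, then the stop. At the press with the clamp drawn back, the readings were about 9 N towards the fence and 8 N towards the stop, with almost no yaw moment. I never saw readings for the separate pins, so that both were loaded is inferred from that moment.

**Clamp:** The tip met the cell after 19.1 mm of push. I stopped at about 3 mm of yield with 13.3 N on the slide. On release the hand crept forward about 0.9 mm, so the yield may be slightly more; the camera puts it near 2.9 mm.

**Last checks:**
- **Cell:** yaw is -15.8°, against about -15.8° for the mount, and the foot top is at 36.2 mm (36 expected).
- **Clamp position:** the cut face is 32.5 mm from the knob's axis; the limit is 42 mm.
- **Bystanders:** no change in the top picture, and the arm is clear of everything.

**What disagreed:**
- **Tool height:** the reported TCP was about 39 mm lower than the fingertips seen by the cameras. My first grip closed above the lens and touched nothing; I corrected for the offset, and the cell then touched the bed at the predicted height.
- **Bed position:** the two cameras put the bed about 4 mm apart, which feeling for the contacts made harmless.

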